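Feed an ink-cup carrier home with a push stick

TASK

Take the red-handled push stick and use its steel tip to feed the orange ink-cup carrier off the rack's apron, through the narrow channel, until it meets the sprung stop hidden under the black hood; lean on it there with about a kilogram's push (never as much as one and a half) for a good second so that it seats. Then draw the stick out and lay it flat back on the blue pad. The carrier is sterile, so touch it with nothing but the stick, and leave the other things as they stand.

Things in the scene. Friction and masses are not known exactly. Their poses are not given: they have to be found in the camera images.
- rack: Fixed grey and aluminium rack. Origin: under the open mouth of its channel, on the centreline, at table height; x is the feed direction, y to its left, z up. Base plate x -130 to 240 mm, 76 wide, top 12 mm above the table: floor of apron and channel. Two fences on the apron, 10 mm above the floor, flare from 27 mm apart at the mouth to about 42 at x = -50.
- mouth (a point): Channel mouth on the floor, 12 mm above the table. The channel runs from here 235 mm to the rack's +x: 27 mm wide, 16 mm from floor to its two lips. Lips 5 mm thick (top 33 mm above the table), with a 19 mm slot between them in which the cup travels.
- nub (a point): Soft sprung white nub in the channel's +y wall, 75 mm past the mouth. Pushing past it takes up to about 6 N, and it drags on the carrier until its tail is past (centre about 100 mm past the mouth): this is not the stop.
- hood (a point): Front top edge of the black hood (107 to 237 mm past the mouth, 57 mm tall). Under it an unseen sprung stop, about 2 N per mm after 2 N preload, 12 mm travel, is set anew each time: its face is 110 to 170 mm past the mouth (carrier's centre then at 85 to 145), found only by the rise in push force. The carrier may spring back a few mm when let go.
- carrier: Orange carrier, 50 long, 24 wide, 14 mm tall, with a round nose to +x (the side to enter first) and a flat rear face at x = -25 mm; a white cup, 15 mm across and 14 mm tall, stands on it. About 60 g. Origin: centre of its underside. Starts on the apron just before the mouth, nose towards the channel, a little off-centre and askew.
- stick: Push stick, 120 g, lying flat. Origin: centre of the handle's underside; x points along the shaft to the tip, z up. Red handle 50 long (x -25 to 25), 22 wide, 38 mm tall; steel shaft 10 x 10 mm, from the handle to the tip at x = 210, its underside level with the handle's. Balanced near the front of the handle; grip the handle from above across its width.
- pad: Blue fixed pad, 280 x 130 mm, 3 mm thick, on which the stick starts and must end. Origin: centre of its underside, x along its length; the stick starts with its handle about 90 mm to -x of the centre.
- ink_black: Black ink bottle, 36 mm across, 100 mm tall. Leave alone. Origin: its underside.
- ink_blue: Blue ink bottle, same size. Leave alone. Origin: its underside.
- ink_green: Green ink bottle, same size. Leave alone. Origin: its underside.
- spare: Spare grey carrier with cup, same shape as the orange one; not to be used. Leave alone. Origin: its underside.
- steel_cup: Steel rinse cup, 70 mm across, 70 mm tall. Leave alone. Origin: its underside.
- machine: Tattoo machine lying on its side, about 200 x 75 mm, 32 mm tall. Leave alone. Origin: its underside.

How it is judged:
By the outcome, as a careful person would: the job done as asked, in the order asked, and still so for the second after the job is handed in, with the robot touching nothing.
It also fails if it takes over 66 s, if anything falls off the work surface, if the arm or the gripper's body presses on something with over 40 N, if the wrist force passes 120 N, or if a joint passes its speed limit or range.

ROBOT

A 6-joint arm with a two-finger parallel gripper is mounted at the origin on the work surface. World frame = base frame: x ahead of the robot, y to its left, z up, the work surface at z = 0. Lengths are in m, angles in rad, forces in N, time in s.
With the tool pointing down it reaches from about 0.225 to 0.875 m from the base axis. Payload 3.4 kg.
Tool frame: the origin (TCP) lies midway between the tips of the shut fingers; the grasp point (between the pads) lies 19 mm behind it (pinch_z is the distance from the TCP to the grasp point, in m); z points along the fingers, y is the line along which they close (so a half turn about z gives the same grasp; the last joint's range is limited). The gripper opens to 85 mm and grips with 20 to 120 N. Pads are 22 mm wide; open, the fingers measure 114 mm over their backs; the gripper's body (76 mm by 85 mm) begins 54 mm behind the grasp point. The pads swing forward as they close: fully open they stand 13 mm farther back than shut.
Start: joints at [-1.225, 0.276, 1.505, -0, 1.361, -0.121], TCP at [0.259, -0.514, 0.231] pointing down, gripper open.
Joint ranges: [-2.89, 2.89], [-0.75, 2.08], [0.22, 2.7], [-1.18, 4.32], [0.11, 2.71], [-2.7, 2.7]. Speed limits (rad/s): [2.57, 2.57, 3.14, 3.14, 3.14, 3.14].

INTERFACE

Orientations are given as a unit quaternion [w, x, y, z].
In Python, from rig import get_state, get_image, sign_off, pinch_z gives the robot as it stands.
- The arm moves only by the tool send_rows, never from a script. Its argument "steps" is one flat list of numbers, 5 for each row, row after row: the gripper's target within -1 to 1 (fully open at 1, half-way at 0, shut at -1), then the shift along the tool's x, y, z in cm, then the turn about the tool's z in degrees. In form: [gripper, x, y, z, roll, gripper, x, y, z, roll, ...]. A call has 1 to 12 rows; each row shifts and turns the commanded pose from where the row before left it, along the tool's axes as they then stand; what a row does not reach is not made up. A row lasts 1/10 s, in which the tool goes at most 50 mm and 8.59 degrees, less where a joint would pass 70% of its speed; a pose out of reach is approached as far as the arm can. A call is refused whole if a number of a shift passes 5 or a number of a turn 8.59, either way. A call with a gripper value outside its range is refused whole. The fingers move at their own pace and stop on an object; "newtons" is the grip in N (left out, the last holds). Time passes only in rows, so rows that do not move let the fingers close. It gives the time, the measured TCP pose, the force, the opening and the grip force at its end, in the units of the state.
- get_state(): the state, without advancing time (a new reading comes with each control period).
- get_image(name): name is "side" or "top"; returns a dict with "color" (400x640x3 uint8, red, green, blue), "mtx" (3x3 intrinsics, pixels), "T" (4x4, takes a point from camera to world coordinates). Camera axes: x right, y down, z forward; pixel columns grow to the right and rows downward; lengths in m; the calibration is good to about 2 mm. A picture is of the moment at which its call begins. There is no depth.
- sign_off(): hands the job in; it is judged then, once.
The state is a dict: "clock": time; "qpos": joint angles; "qd": joint speeds; "effort": joint torques, N m; "position": TCP position; "ee_rot": TCP orientation; "contact_force": force on the tool from outside, world axes, zero at the start; "moment": the same for the moment, N m; "width": finger opening in m; "gripper_force": force on a finger pad.
Only numpy, scipy, OpenCV 4.12 (cv2) and the standard library are available. Lean on these libraries where they do the work, as an engineer would, in place of code of your own. Each camera call takes 0.05 s, during which the arm holds its last target. There are 200 camera calls.

## Working session

There is one attempt and no reset: what is moved stays moved. The work goes in short steps, Python scripts to look and compute and a tool call to move; the robot and the scene stay as the last step left them, time stands still between calls to the robot, and variables do not carry over. Pictures are saved under pics/ and viewed, at most 10 in all, crops included, and the job is handed in when it is done.

Besides the shell and the picture viewer there is one more tool, called after "Call:" by a JSON object that holds its "op" and its "data", one argument or row to a line. send_rows: Moves the arm, as the interface text tells. Its arguments: {"type":"object","properties":{"steps":{"type":"array"},"newtons":{"type":"number"}},"required":["steps"]}

```bash
ls; mkdir -p pics
cat > h.py <<'E'
import numpy as np, cv2
from rig import get_state,get_image,sign_off,pinch_z
def ray(im,u,v,z):
    K,T=im["mtx"],im["T"]; d=T[:3,:3]@np.linalg.solve(K,[u,v,1]); o=T[:3,3]
    return o+d*(z-o[2])/d[2]
def proj(im,p):
    T=np.linalg.inv(im["T"]); c=T[:3,:3]@np.array(p)+T[:3,3]; q=im["mtx"]@c; return q[:2]/q[2]
def save(im,n): cv2.imwrite("pics/"+n+".png",im["color"][:,:,::-1])
E
python3 - <<'E'
from h import *
for n in("top","side"):
    im=get_image(n); save(im,n+"0"); np.savez(n+"0.npz",**im); print(n,im["mtx"].round(1).tolist(),im["T"].round(3).tolist())
print(get_state(),pinch_z)
E
```

```text
pics
top [[441.6, 0.0, 323.1], [0.0, 441.6, 208.4], [0.0, 0.0, 1.0]] [[0.023, -0.994, 0.109, 0.481], [-1.0, -0.023, 0.004, 0.043], [-0.002, -0.109, -0.994, 1.286], [0.0, 0.0, 0.0, 1.0]]
side [[494.9, 0.0, 320.3], [0.0, 494.9, 199.4], [0.0, 0.0, 1.0]] [[-0.903, -0.309, 0.299, 0.247], [-0.43, 0.654, -0.622, 0.807], [-0.003, -0.69, -0.724, 0.955], [0.0, 0.0, 0.0, 1.0]]
{'clock': 0.1, 'qpos': array([-1.22499785e+00,  2.76560122e-01,  1.50602162e+00,  3.95529406e-06,
        1.36072318e+00, -1.20997293e-01]), 'qd': array([ 0.00083947, -0.00232908, -0.00204841, -0.00017247,  0.00085114,
        0.00025894]), 'effort': array([ 9.20544917e-04, -4.17698050e+01, -2.46405566e+01, -1.90115288e-04,
        5.79975531e-03, -9.96227357e-06]), 'position': array([ 0.25859839, -0.51302641,  0.23050403]), 'ee_rot': array([-8.50949896e-04,  9.72885873e-01,  2.31284121e-01, -9.41060220e-05]), 'contact_force': array([ 0.46799886, -0.61786475,  0.12100618]), 'moment': array([-0.01663027, -0.03860074,  0.03409494]), 'gripper_force': 0.0, 'width': 0.08517154771121911} 0.0187
```

View pics/top0.png

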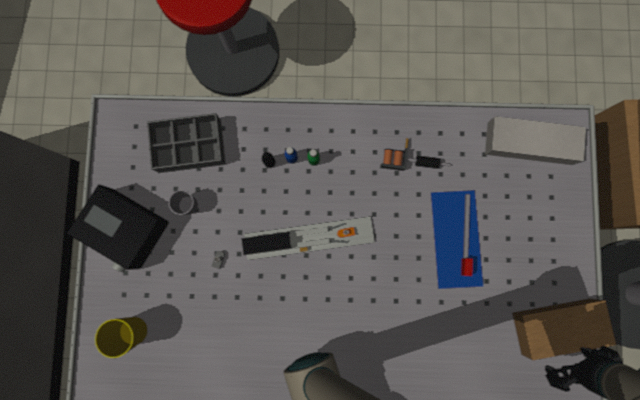

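View pics/side0.png

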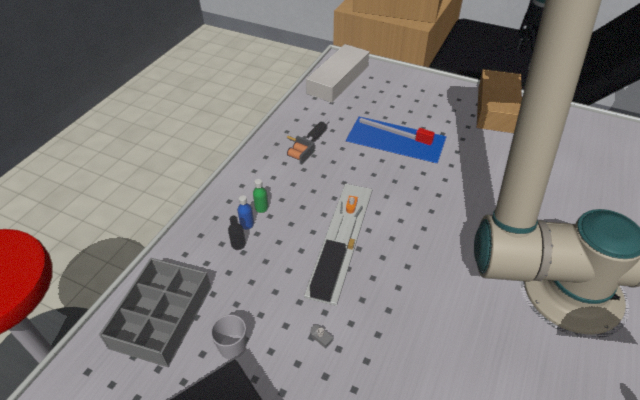

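The top view shows the rack at about (240–375, 217–258) feeding towards image left, the orange carrier at (347,232), and the stick on its pad with its handle at (468,266) and tip at (467,195). The side view agrees. I'll enlarge the rack and pad.

Run:
```python
from h import *
im=np.load("top0.npz"); c=im["color"]
a=cv2.resize(c[205:265,235:385],None,fx=5.3,fy=5.3,interpolation=cv2.INTER_CUBIC)[:, :795]
b=cv2.resize(np.rot90(c[185:295,425:490]),None,fx=4,fy=4,interpolation=cv2.INTER_CUBIC)
o=np.zeros((600,800,3),np.uint8); o[:a.shape[0],:a.shape[1]]=a; o[330:330+b.shape[0],:b.shape[1]]=b
cv2.imwrite("pics/z0.png",cv2.convertScaleAbs(o[:,:,::-1],alpha=1.4))
def seg(m,n,z):
    k,l,s,ct=cv2.connectedComponentsWithStats(m.astype(np.uint8)); i=1+np.argmax(s[1:,4])
    cn,_=cv2.findContours((l==i).astype(np.uint8),0,1)
    r=cv2.boxPoints(cv2.minAreaRect(cn[0])); print(n,s[i],ct[i].round(2),r.round(1).tolist()); 
    print([ray(im,*p,z).round(4)[:2].tolist() for p in r], ray(im,*ct[i],z).round(4))
h=cv2.cvtColor(c,cv2.COLOR_RGB2HSV); H,S,V=[h[...,i] for i in range(3)]
R=np.zeros(H.shape,bool);R[180:300,230:500]=1
seg(R&((H<6)|(H>174))&(S>150),"handle",.041)
seg(R&(H>8)&(H<20)&(S>150)&(V>120),"carrier",.026)
seg(R&(H>100)&(H<130)&(S>150),"pad",.003)
```

```text
handle [462 258  11  18 156] [466.83 266.46] [[461.1000061035156, 274.29998779296875], [462.29998779296875, 257.6000061035156], [472.20001220703125, 258.29998779296875], [470.8999938964844, 275.1000061035156]]
[[0.4404, -0.3405], [0.4869, -0.3446], [0.4855, -0.3722], [0.439, -0.368]] [ 0.4625 -0.3569  0.041 ]
carrier [338 228  17   9  80] [345.38 232.32] [[337.1000061035156, 229.8000030517578], [353.20001220703125, 227.10000610351562], [354.3999938964844, 234.3000030517578], [338.29998779296875, 236.89999389648438]]
[[0.5576, 0.007], [0.5663, -0.0387], [0.546, -0.0424], [0.5373, 0.0032]] [ 0.5509 -0.0167  0.026 ]
pad [ 432  191   51   97 3459] [454.48 238.85] [[430.70001220703125, 193.10000610351562], [474.3999938964844, 189.5], [482.29998779296875, 284.8999938964844], [438.6000061035156, 288.5]]
[[0.6729, -0.2658], [0.6867, -0.394], [0.4106, -0.4129], [0.3974, -0.2876]] [ 0.5406 -0.3343  0.003 ]
```

View pics/z0.png

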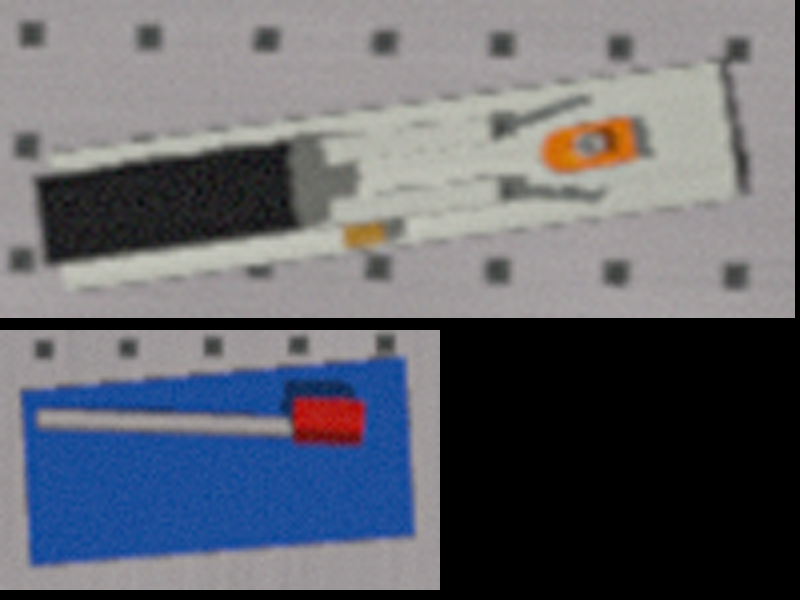

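The crop shows the rack's open end at the right, fence ends near zoom (500,125) and (512,188), the carrier nearly centred, and the stick close to one long edge of the pad. I'll fit each pose to the image edges in both views.

```bash
cat > fit.py <<'E'
from h import *
from scipy.optimize import minimize
from scipy.ndimage import map_coordinates
def box(x0,x1,y0,y1,z0,z1,top=False):
    P=lambda z:[np.array([a,b,z]) for a,b in((x0,y0),(x1,y0),(x1,y1),(x0,y1))]
    t=P(z1); e=[(t[i],t[(i+1)%4]) for i in range(4)]
    if not top: b=P(z0); e+=[(t[i],b[i]) for i in range(4)]+[(b[i],b[(i+1)%4]) for i in range(4)]
    return e
def sample(E): return np.array([a+(b-a)*s for a,b in E for s in np.linspace(0,1,max(8,int(np.linalg.norm(b-a)/.002)))])
def grad(im,s):
    L=cv2.GaussianBlur(cv2.cvtColor(im["color"],cv2.COLOR_RGB2LAB).astype(np.float32),(0,0),s)
    return np.sqrt(sum(cv2.Sobel(L[...,i],5,1,0)**2+cv2.Sobel(L[...,i],5,0,1)**2 for i in range(3)))
def pts(im,q,pl):
    c,s=np.cos(q[2]),np.sin(q[2]); W=np.c_[c*pl[:,0]-s*pl[:,1]+q[0],s*pl[:,0]+c*pl[:,1]+q[1],pl[:,2]]
    T=np.linalg.inv(im["T"]); C=W@T[:3,:3].T+T[:3,3]; u=C@im["mtx"].T; return u[:,:2]/u[:,2:]
def fit(ims,E,q0,z0=0):
    pl=sample(E)+[0,0,z0]; q=np.array(q0,float)
    for s in(2.5,1.2,.8):
        G=[grad(i,s) for i in ims]
        f=lambda q:-sum(map_coordinates(np.minimum(g,np.percentile(g,99.5)),pts(i,q,pl).T[::-1],order=1).mean() for g,i in zip(G,ims))
        d=np.array([.006,.006,.03])*(s/2.5)
        q=minimize(f,q,method="Nelder-Mead",options=dict(initial_simplex=np.vstack([q-d/3]+[q-d/3+np.eye(3)[i]*d for i in range(3)]))).x
    return q
rack=box(-.13,.24,-.038,.038,0,.012,True)
stick=box(-.025,.025,-.011,.011,0,.038)+box(.025,.21,-.005,.005,0,.01,True)
pad=box(-.14,.14,-.065,.065,0,.003,True)
th=np.linspace(-np.pi/2,np.pi/2,9); a=[np.array([.013+.012*np.cos(t),.012*np.sin(t),.014]) for t in th]
a=[np.array([-.025,-.012,.014])]+a+[np.array([-.025,.012,.014])]
car=[(a[i],a[(i+1)%len(a)]) for i in range(len(a))]
E
python3 - <<'E'
from fit import *
t,s=np.load("top0.npz"),np.load("side0.npz"); t,s=dict(t),dict(s)
y=np.radians
# rack guess: ends of plate
A=(ray(t,371.6,216.7,.012)+ray(t,375.8,241.2,.012))/2; B=ray(t,242,247,.012); d=(B-A)[:2];yaw=np.arctan2(d[1],d[0]); m=A[:2]+.13*d/np.linalg.norm(d)
print("guess",m,np.degrees(yaw))
out={}
for n,E,q0,z in(("rack",rack,[*m,yaw],0),("stick",stick,[.463,-.357,.0],.003),("pad",pad,[.541,-.338,y(4)],0),("car",car,[.552,-.018,yaw],.012)):
    for k,I in(("top",[t]),("side",[s]),("both",[t,s])):
        q=fit(I,E,q0,z); print(n,k,q[:2].round(4),np.degrees(q[2]).round(2))
    out[n]=q
np.savez("pose.npz",**out)
r=out["rack"]
for n in("car","stick"):
    c,si=np.cos(r[2]),np.sin(r[2]); d=out[n][:2]-r[:2]; print(n,"in rack",(c*d[0]+si*d[1]).round(4),(-si*d[0]+c*d[1]).round(4))
rows=[]
for im,(u,v,w,h) in((t,(235,180,260,120)),(s,(290,100,170,210))):
    o=cv2.convertScaleAbs(im["color"][:,:,::-1],alpha=1.4); f=3 if im is t else 2.7
    o=cv2.resize(o[v:v+h,u:u+w],None,fx=f,fy=f,interpolation=cv2.INTER_CUBIC)
    for n,E,z in(("rack",rack,0),("stick",stick,.003),("pad",pad,0),("car",car,.012)):
        for p in pts(im,out[n],sample(E)+[0,0,z]):
            cv2.circle(o,tuple(int(x) for x in ((p-[u,v]+.5)*f)),0,(0,255,255) if n!="car" else (255,0,255),-1)
    rows.append(o)
cv2.imwrite("pics/f1.png",rows[0]); cv2.imwrite("pics/f2.png",rows[1])
E
```

```text
guess [0.54280069 0.02948123] 99.13257496282685
rack top [0.5396 0.036 ] 101.92
rack side [0.5437 0.0336] 100.92
rack both [0.542  0.0343] 99.91
stick top [ 0.4619 -0.3611] -2.5
stick side [ 0.4657 -0.3627] 3.17
stick both [ 0.4638 -0.3616] -2.24
pad top [ 0.5419 -0.3398] 4.21
pad side [ 0.5447 -0.3393] 4.2
pad both [ 0.5433 -0.3396] 4.24
car top [ 0.5516 -0.0173] 101.41
car side [ 0.5507 -0.0059] 102.62
car both [ 0.5524 -0.0168] 102.4
car in rack -0.0521 -0.0015
stick in rack -0.3766 0.1452
```

View pics/f1.png

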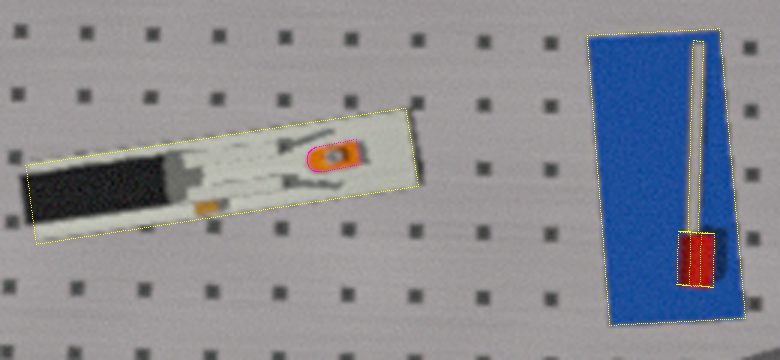

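View pics/f2.png

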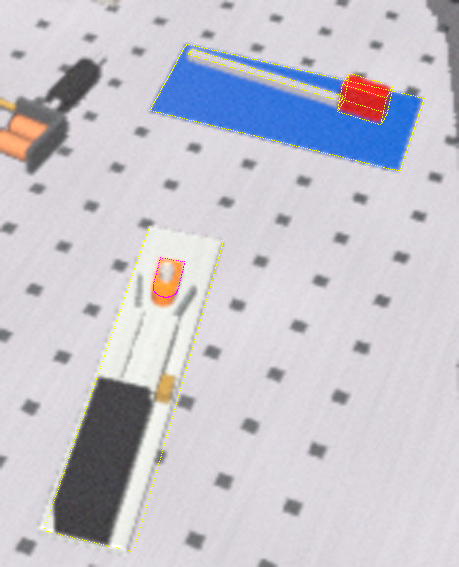

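The fits for rack, stick and pad overlay well. The carrier's top-view fit is also good, at rack x ≈ -52, y ≈ -1.5 mm. Next I'll move above the handle.

Call:
{"op": "send_rows", "data": {
  "steps": [1,0,0,2.5,8,1,0,0,2.5,8,1,0,0,2.5,8,1,0,0,2.5,5,1,3.3,-2.65,0,0,1,3.3,-2.65,0,0,1,3.3,-2.65,0,0,1,3.3,-2.65,0,0,1,3.3,-2.65,0,0,1,3.4,-2.65,0,0,1,0,0,0,0,1,0,0,0,0],
  "newtons": 90
}}

```text
clock: 1.3
position: [0.4642, -0.3616, 0.1308]
ee_rot: [-0.0, 1.0, -0.018, -0.001]
contact_force: [-0.4, 0.1, -0.4]
width: 0.0853
gripper_force: 0.0
```

```bash
cat >> h.py <<'E'
def al(s): w,x,y,z=s["ee_rot"]; return np.arctan2(2*(x*y+w*z),w*w+x*x-y*y-z*z)
def to(x,y,yaw):
    s=get_state(); a=al(s); d=np.array([x,y])-s["position"][:2]
    roll=(a-yaw); b=yaw
    f=lambda b:(100*np.array([np.cos(b)*d[0]+np.sin(b)*d[1],np.sin(b)*d[0]-np.cos(b)*d[1]])).round(2)
    print("pos",s["position"].round(4),"alpha",np.degrees(a).round(2),"roll",np.degrees(roll).round(2),"xy now-frame",f(a),"after-roll frame",f(b),"F",s["contact_force"].round(2),"w",s["width"].round(4),"t",s["clock"])
E
python3 - <<'E'
from h import *
p=np.load("pose.npz"); to(*p["stick"])
E
```

```text
Traceback (most recent call last):
  File "h.py", line 14, in to
    print("pos",s["position"].round(4),"alpha",np.degrees(a).round(2),"roll",np.degrees(roll).round(2),"xy now-frame",f(a),"after-roll frame",f(b),"F",s["contact_force"].round(2),"w",s["width"].round(4),"t",s["clock"])
                                                                                                                                                                                       ^^^^^^^^^^^^^^^^
AttributeError: 'float' object has no attribute 'round'
```

```bash
sed -i 's/s\["width"\].round(4)/round(s["width"],4)/' h.py
```

Call:
{"op": "send_rows", "data": {
  "steps": [1,0,0,4.5,0,1,0,0,4.0,0,1,0,0,2.5,0,1,0,0,1.1,0,1,0,0,0,0,-1,0,0,0,0,-1,0,0,0,0,-1,0,0,0,0,-1,0,0,0,0,-1,0,0,0,0,-1,0,0,0,0,-1,0,0,0,0]
}}

```text
clock: 2.5
position: [0.4645, -0.363, 0.0115]
ee_rot: [0.001, 1.0, -0.02, 0.001]
contact_force: [0.2, 0.8, 6.3]
width: 0.0208
gripper_force: 89.0
```

Gripped. I'll lift.

Call:
{"op": "send_rows", "data": {
  "steps": [-1,0,0,-2,0,-1,0,0,-3,0,-1,0,0,-3,0,-1,0,0,0,-8.5,-1,0,0,0,-8.5,-1,0,0,0,-8.5,-1,0,0,0,-8.5,-1,0,0,0,-8.5,-1,0,0,0,-8.5,-1,0,0,0,-8.5,-1,0,0,0,-8.5]
}}

```text
clock: 3.6
position: [0.4636, -0.3621, 0.0899]
ee_rot: [-0.0, 0.838, 0.545, -0.0]
contact_force: [0.3, -0.5, -1.5]
width: 0.0204
gripper_force: 87.9
```

Run:
```python
from h import *
p=np.load("pose.npz"); r=p["rack"]; yaw=r[2]-0
to(r[0]-.317*np.cos(yaw),r[1]-.317*np.sin(yaw),yaw)
print(get_state()["qpos"].round(2))
```

```text
pos [ 0.4636 -0.3621  0.0899] alpha 66.11 roll -33.81 xy now-frame [13.08  8.75] after-roll frame [ 6.   14.54] F [ 0.35 -0.5  -1.54] w 0.0204 t 3.6
[-0.78  0.41  1.68 -0.    1.05 -0.36]
```

Call:
{"op": "send_rows", "data": {
  "steps": [-1,0,0,0,-8.5,-1,0,0,0,-8.5,-1,0,0,0,-8.4,-1,0,0,0,-8.4,-1,1.5,3.6,0,0,-1,1.5,3.6,0,0,-1,1.5,3.6,0,0,-1,1.5,3.7,0,0,-1,0,0,0,0,-1,0,0,0,0]
}}

```text
clock: 4.6
position: [0.5969, -0.2783, 0.0895]
ee_rot: [-0.001, 0.645, 0.764, -0.0]
contact_force: [-0.3, 0.3, -2.6]
width: 0.0206
gripper_force: 88.5
```

Run:
```python
from fit import *
p=np.load("pose.npz"); r=p["rack"]; yaw=r[2]
to(r[0]-.317*np.cos(yaw),r[1]-.317*np.sin(yaw),yaw)
t=get_image("top");s=get_image("side"); np.savez("top1.npz",**t); np.savez("side1.npz",**s)
st=get_state(); q0=[*st["position"][:2],al(st)]; zb=st["position"][2]-.0085
sh=box(.03,.21,-.005,.005,0,.01,True)
for dz in(0,):
  for k,I in(("top",[t]),("side",[s]),("both",[t,s])):
    q=fit(I,sh,q0,zb); print(k,q.round(4),np.degrees(q[2]-q0[2]))
os=[]
for im,(u,v,w,h) in((t,(300,180,200,120)),(s,(300,60,180,140))):
    o=cv2.convertScaleAbs(im["color"][:,:,::-1],alpha=1.4); f=4
    o=cv2.resize(o[v:v+h,u:u+w],None,fx=f,fy=f,interpolation=cv2.INTER_CUBIC)
    for pp in pts(im,q0,sample(sh)+[0,0,zb]): cv2.circle(o,tuple(int(x) for x in ((pp-[u,v]+.5)*f)),0,(0,255,255),-1)
    os.append(cv2.resize(o,(int(o.shape[1]*.6),int(o.shape[0]*.6))) )
W=max(o.shape[1] for o in os); cv2.imwrite("pics/g.png",np.vstack([cv2.copyMakeBorder(o,0,0,0,W-o.shape[1],0) for o in os])[:600])
```

```text
pos [ 0.5969 -0.2783  0.0895] alpha 99.67 roll -0.24 xy now-frame [ 0.04 -0.03] after-roll frame [ 0.04 -0.03] F [-0.3   0.29 -2.59] w 0.0206 t 4.6
top [ 0.6044 -0.3093  1.6608] -4.385103458713801
side [ 0.6144 -0.3711  1.7414] 0.23530976772102807
both [ 0.5991 -0.2867  1.7343] -0.17264877296035921
```

View pics/g.png

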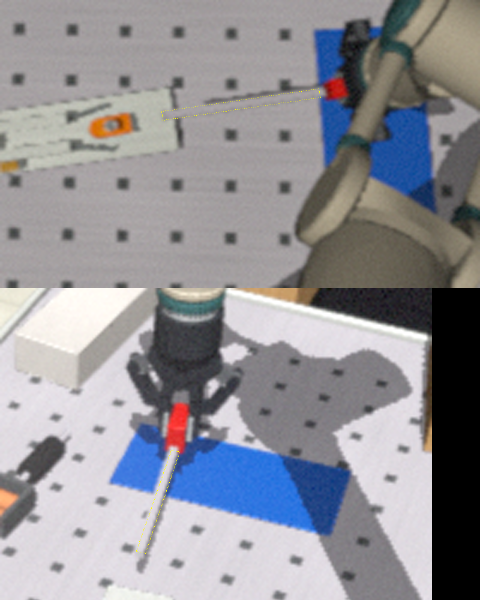

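The top view shows the predicted shaft outline on the real shaft. In the side view there is something just past the predicted tip, near (140,566), so I'll check that for pitch.

Run:
```python
from fit import *
st=get_state(); q0=[*st["position"][:2],al(st)]; zb=st["position"][2]-.0085
os=[]
for n,(u,v,w,h) in(("top1",(355,200,90,40)),("side1",(340,110,50,70))):
    im=dict(np.load(n+".npz")); o=cv2.convertScaleAbs(im["color"][:,:,::-1],alpha=1.5); f=8
    o=cv2.resize(o[v:v+h,u:u+w],None,fx=f,fy=f,interpolation=cv2.INTER_CUBIC); 
    for x in(.05,.1,.15,.2,.21):
      for y in(-.005,.005):
        pp=pts(im,q0,np.array([[x,y,.01+zb]]))[0]; cv2.circle(o,tuple(int(a) for a in ((pp-[u,v]+.5)*f)),2,(0,0,255),-1)
    os.append(o)
a,b=os; o=np.zeros((600,800,3),np.uint8); a=cv2.resize(a,None,fx=.55,fy=.55);o[:a.shape[0],:a.shape[1]]=a; o[:560,400:800]=b
cv2.imwrite("pics/g2.png",o)
```

```text
(no output)
```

View pics/g2.png

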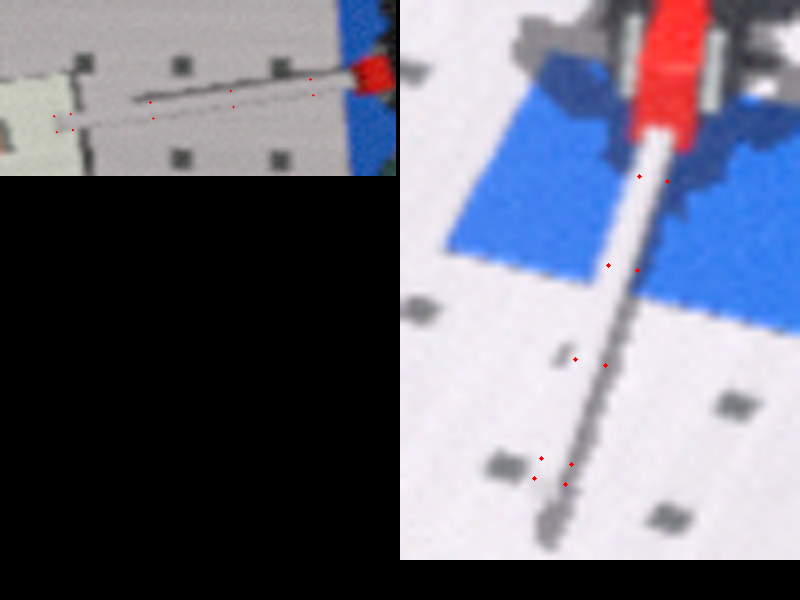

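The side view puts the tip about 3–5 mm lower than nominal, a slight pitch, and the top view agrees on length. I'll find the apron floor by touch, 30 mm behind the carrier.

Call:
{"op": "send_rows", "data": {
  "steps": [-1,0,0,3,0,-1,0,0,2.0,0,-1,0,0,0.8,0,-1,0,0,0,0,-1,0,0,0,0]
}}

```text
clock: 5.2
position: [0.597, -0.2801, 0.0331]
ee_rot: [0.001, 0.646, 0.763, 0.0]
contact_force: [1.0, -0.1, -0.3]
width: 0.0208
gripper_force: 88.5
```

Call:
{"op": "send_rows", "data": {
  "steps": [-1,0,0,0.2,0,-1,0,0,0,0,-1,0,0,0,0]
}}

```text
clock: 5.5
position: [0.5972, -0.2794, 0.031]
ee_rot: [0.001, 0.646, 0.764, 0.0]
contact_force: [-0.3, -0.3, -0.9]
width: 0.0202
gripper_force: 88.5
```

Call:
{"op": "send_rows", "data": {
  "steps": [-1,0,0,0.2,0,-1,0,0,0,0,-1,0,0,0,0]
}}

```text
clock: 5.8
position: [0.5969, -0.2792, 0.0282]
ee_rot: [-0.0, 0.646, 0.764, -0.0]
contact_force: [0.9, -0.2, -1.0]
width: 0.0208
gripper_force: 88.5
```

Call:
{"op": "send_rows", "data": {
  "steps": [-1,0,0,0.2,0,-1,0,0,0,0,-1,0,0,0,0]
}}

```text
clock: 6.1
position: [0.5969, -0.2792, 0.0262]
ee_rot: [-0.0, 0.646, 0.763, -0.0]
contact_force: [0.4, -0.4, -1.2]
width: 0.0207
gripper_force: 88.5
```

Call:
{"op": "send_rows", "data": {
  "steps": [-1,0,0,0.2,0,-1,0,0,0,0,-1,0,0,0,0]
}}

```text
clock: 6.4
position: [0.5968, -0.2793, 0.0242]
ee_rot: [-0.0, 0.646, 0.764, -0.0]
contact_force: [0.8, 0.5, -0.5]
width: 0.021
gripper_force: 88.5
```

Call:
{"op": "send_rows", "data": {
  "steps": [-1,0,0,0.15,0,-1,0,0,0,0,-1,0,0,0,0]
}}

```text
clock: 6.7
position: [0.5969, -0.2793, 0.0228]
ee_rot: [-0.0, 0.646, 0.763, -0.0]
contact_force: [-0.4, -0.0, -1.0]
width: 0.0208
gripper_force: 88.5
```

Call:
{"op": "send_rows", "data": {
  "steps": [-1,0,0,0.15,0,-1,0,0,0,0,-1,0,0,0,0]
}}

```text
clock: 7.0
position: [0.5969, -0.2792, 0.0213]
ee_rot: [-0.0, 0.646, 0.763, -0.0]
contact_force: [0.2, -0.1, -1.7]
width: 0.0208
gripper_force: 88.5
```

No contact down to 21.3 mm, so the pitch is small. I'll back up 1.5 mm and look from near at the tip's alignment with the carrier.

Call:
{"op": "send_rows", "data": {
  "steps": [-1,0,0,-0.15,0,-1,0,0,0,0]
}}

```text
clock: 7.2
position: [0.5971, -0.2794, 0.0231]
ee_rot: [0.0, 0.646, 0.764, 0.0]
contact_force: [0.5, 0.3, -0.5]
width: 0.0205
gripper_force: 88.5
```

Run:
```python
from fit import *
p=np.load("pose.npz"); r=p["rack"]; to(r[0]-.317*np.cos(r[2]),r[1]-.317*np.sin(r[2]),r[2])
t=get_image("top");s=get_image("side"); st=get_state(); q0=[*st["position"][:2],al(st)]; zb=st["position"][2]-.0085
os=[]
for im,(u,v,w,h),f in((t,(310,205,90,45),8),(s,(325,155,60,80),7)):
    o=cv2.convertScaleAbs(im["color"][:,:,::-1],alpha=1.3)
    o=cv2.resize(o[v:v+h,u:u+w],None,fx=f,fy=f,interpolation=cv2.INTER_CUBIC)
    def dot(q,P,c):
        for pp in pts(im,q,np.array(P)): cv2.circle(o,tuple(int(a) for a in ((pp-[u,v]+.5)*f)),2,c,-1)
    dot(q0,[[x,y,.01+zb] for x in(.13,.16,.19,.21) for y in(-.005,.005)],(0,0,255))
    dot(r,[[x,0,.012] for x in(-.13,-.08,-.025,0)]+[[0,y,.012] for y in(-.0135,.0135)],(255,0,0))
    os.append(o)
a,b=os; o=np.zeros((600,800,3),np.uint8); a=cv2.resize(a,None,fx=.52,fy=.52,interpolation=cv2.INTER_AREA);o[:a.shape[0],:a.shape[1]]=a; o[:560,380:800]=b
cv2.imwrite("pics/g3.png",o)
```

```text
pos [ 0.5971 -0.2794  0.0231] alpha 99.55 roll -0.37 xy now-frame [ 0.15 -0.03] after-roll frame [ 0.15 -0.03] F [ 0.54  0.34 -0.53] w 0.0205 t 7.2
```

View pics/g3.png

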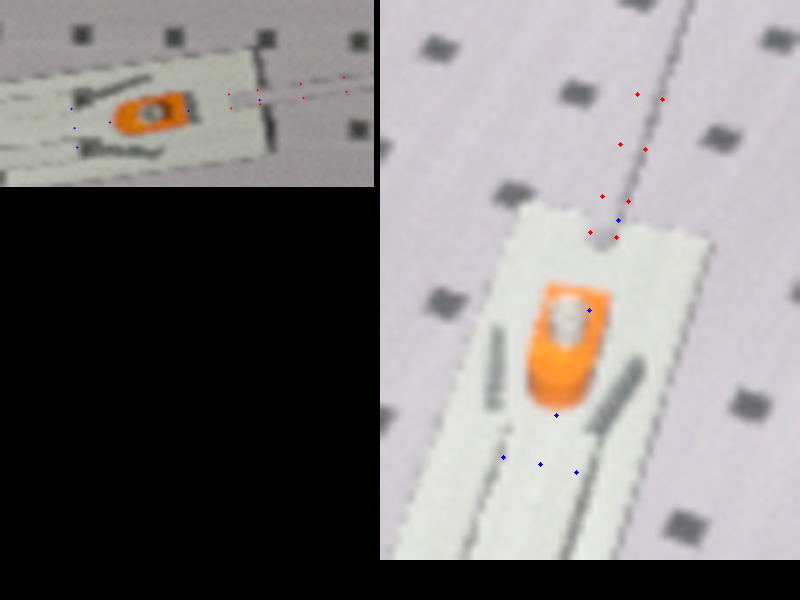

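The tip sits on the centreline to within about 1–2 mm, in line with the carrier's rear face (top zoom (188,108), side zoom (577,295)). I'll start the feed.

Call:
{"op": "send_rows", "data": {
  "steps": [-1,0,0,0,-0.3,-1,0.3,0,0,0,-1,0.3,0,0,0,-1,0.3,0,0,0,-1,0.3,0,0,0,-1,0.3,0,0,0,-1,0.3,0,0,0,-1,0.3,0,0,0,-1,0.2,0,0,0,-1,0.2,0,0,0,-1,0.2,0,0,0,-1,0.2,0,0,0]
}}

```text
clock: 8.5
position: [0.592, -0.2506, 0.0228]
ee_rot: [0.0, 0.644, 0.765, -0.0]
contact_force: [-0.0, -0.3, -2.1]
width: 0.0204
gripper_force: 88.5
```

Call:
{"op": "send_rows", "data": {
  "steps": [-1,0.2,0,0,0,-1,0.2,0,0,0,-1,0.2,0,0,0,-1,0.2,0,0,0,-1,0.2,0,0,0,-1,0.2,0,0,0,-1,0.2,0,0,0,-1,0.2,0,0,0,-1,0.2,0,0,0]
}}

```text
clock: 9.4
position: [0.5889, -0.2328, 0.0228]
ee_rot: [0.0, 0.644, 0.765, -0.0]
contact_force: [0.2, -1.0, -1.1]
width: 0.0208
gripper_force: 88.5
```

```bash
cat > chk.py <<'E'
from fit import *
p=np.load("pose.npz"); r=p["rack"]; st=get_state(); c,s=np.cos(r[2]),np.sin(r[2]); d=st["position"][:2]-r[:2]; f=st["contact_force"]
print("tip rack x mm",(1e3*(c*d[0]+s*d[1])+210).round(1),"y",(1e3*(-s*d[0]+c*d[1])).round(1),"dyaw",np.degrees(al(st)-r[2]).round(2),"z",st["position"][2].round(4),"Fx",(c*f[0]+s*f[1]).round(2),"Fy",(-s*f[0]+c*f[1]).round(2),"Fz",f[2].round(2),st["clock"])
E
python3 - <<'E'
from chk import *
t=get_image("top");s=get_image("side")
a=cv2.resize(t["color"][205:250,300:390],None,fx=4.4,fy=4.4,interpolation=cv2.INTER_CUBIC);b=cv2.resize(s["color"][155:245,325:385],None,fx=6.6,fy=6.6,interpolation=cv2.INTER_CUBIC)
o=np.zeros((600,800,3),np.uint8);o[:a.shape[0],:a.shape[1]]=a;o[:b.shape[0],400:400+b.shape[1]]=b; cv2.imwrite("pics/p1.png",o[:,:,::-1])
E
```

```text
tip rack x mm -61.2 y -0.2 dyaw -0.07 z 0.0228 Fx -1.0 Fy -0.0 Fz -1.09 9.4
```

View pics/p1.png

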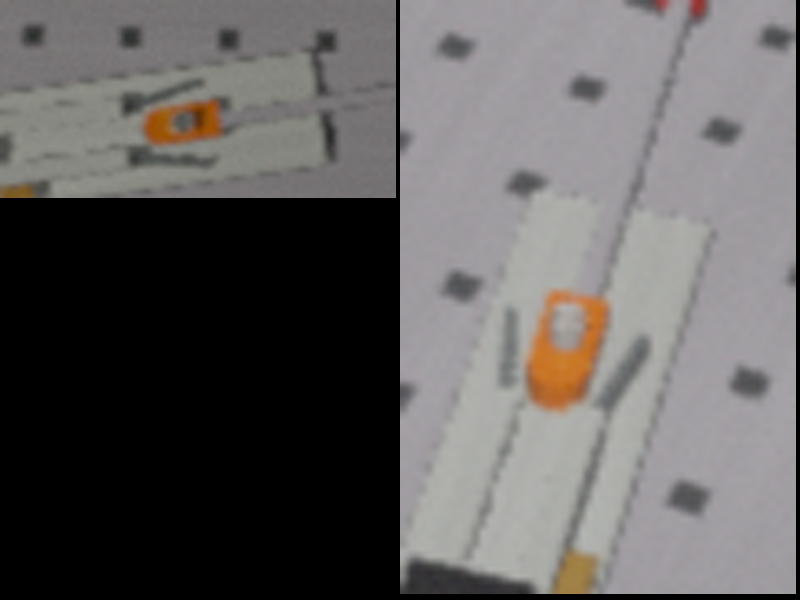

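The tip is in contact with the carrier's rear face and the carrier is heading squarely between the fences, nose at side zoom (555,400). I'll keep pushing.

Call:
{"op": "send_rows", "data": {
  "steps": [-1,0.2,0,0,0,-1,0.2,0,0,0,-1,0.2,0,0,0,-1,0.2,0,0,0,-1,0.2,0,0,0,-1,0.2,0,0,0,-1,0.2,0,0,0,-1,0.2,0,0,0,-1,0.2,0,0,0,-1,0.2,0,0,0]
}}

```text
clock: 10.5
position: [0.5854, -0.2131, 0.0228]
ee_rot: [0.0, 0.644, 0.765, -0.0]
contact_force: [0.3, -0.5, -1.7]
width: 0.0209
gripper_force: 88.5
```

Call:
{"op": "send_rows", "data": {
  "steps": [-1,0.2,0,0,0,-1,0.2,0,0,0,-1,0.2,0,0,0,-1,0.2,0,0,0,-1,0.2,0,0,0,-1,0.2,0,0,0,-1,0.2,0,0,0,-1,0.2,0,0,0,-1,0.2,0,0,0,-1,0.2,0,0,0]
}}

```text
clock: 11.5
position: [0.582, -0.1934, 0.0228]
ee_rot: [0.0, 0.644, 0.765, -0.0]
contact_force: [-0.3, -0.9, -1.4]
width: 0.0208
gripper_force: 88.5
```

```bash
python3 chk.py
```

```text
tip rack x mm -21.2 y -0.2 dyaw -0.06 z 0.0228 Fx -0.86 Fy 0.49 Fz -1.39 11.5
```

Call:
{"op": "send_rows", "data": {
  "steps": [-1,0.2,0,0,0,-1,0.2,0,0,0,-1,0.2,0,0,0,-1,0.2,0,0,0,-1,0.2,0,0,0,-1,0.2,0,0,0,-1,0.2,0,0,0,-1,0.2,0,0,0,-1,0.2,0,0,0,-1,0.2,0,0,0]
}}

```text
clock: 12.5
position: [0.5786, -0.1737, 0.0228]
ee_rot: [0.0, 0.644, 0.765, -0.0]
contact_force: [-0.0, -0.7, -1.1]
width: 0.021
gripper_force: 88.5
```

Call:
{"op": "send_rows", "data": {
  "steps": [-1,0.2,0,0,0,-1,0.2,0,0,0,-1,0.2,0,0,0,-1,0.2,0,0,0,-1,0.2,0,0,0,-1,0.2,0,0,0,-1,0.2,0,0,0,-1,0.2,0,0,0]
}}

```text
clock: 13.3
position: [0.5759, -0.1579, 0.0228]
ee_rot: [0.0, 0.644, 0.765, -0.0]
contact_force: [-0.5, -0.0, -2.4]
width: 0.0206
gripper_force: 88.5
```

```bash
python3 chk.py
```

```text
tip rack x mm 14.8 y -0.3 dyaw -0.07 z 0.0228 Fx 0.08 Fy 0.53 Fz -2.42 13.3
```

Call:
{"op": "send_rows", "data": {
  "steps": [-1,0.15,0,0,0,-1,0.15,0,0,0,-1,0.15,0,0,0,-1,0.15,0,0,0]
}}

```text
clock: 13.7
position: [0.5748, -0.1521, 0.0228]
ee_rot: [0.0, 0.644, 0.765, -0.0]
contact_force: [-0.3, 0.2, -1.5]
width: 0.0207
gripper_force: 88.5
```

Call:
{"op": "send_rows", "data": {
  "steps": [-1,0.1,0,0,0,-1,0.1,0,0,0,-1,0.1,0,0,0,-1,0.1,0,0,0]
}}

```text
clock: 14.1
position: [0.5742, -0.1482, 0.0228]
ee_rot: [0.0, 0.644, 0.765, -0.0]
contact_force: [0.7, -0.6, -1.7]
width: 0.0204
gripper_force: 88.5
```

Call:
{"op": "send_rows", "data": {
  "steps": [-1,0.1,0,0,0,-1,0.1,0,0,0,-1,0.1,0,0,0,-1,0.1,0,0,0]
}}

```text
clock: 14.5
position: [0.574, -0.1446, 0.023]
ee_rot: [0.001, 0.644, 0.765, 0.0]
contact_force: [0.8, -2.4, -0.9]
width: 0.021
gripper_force: 88.5
```

Call:
{"op": "send_rows", "data": {
  "steps": [-1,0.1,0,0,0,-1,0.1,0,0,0,-1,0.1,0,0,0,-1,0.1,0,0,0]
}}

```text
clock: 14.9
position: [0.5736, -0.1413, 0.0232]
ee_rot: [0.001, 0.644, 0.765, -0.0]
contact_force: [1.7, -4.7, -0.2]
width: 0.0209
gripper_force: 88.5
```

Call:
{"op": "send_rows", "data": {
  "steps": [-1,0.1,0,0,0,-1,0.1,0,0,0,-1,0.1,0,0,0,-1,0.1,0,0,0]
}}

```text
clock: 15.3
position: [0.573, -0.1375, 0.0232]
ee_rot: [0.001, 0.644, 0.765, -0.0]
contact_force: [2.0, -5.3, -2.1]
width: 0.0204
gripper_force: 88.5
```

Call:
{"op": "send_rows", "data": {
  "steps": [-1,0.1,0,0,0,-1,0.1,0,0,0,-1,0.1,0,0,0,-1,0.1,0,0,0]
}}

```text
clock: 15.7
position: [0.5721, -0.1333, 0.0231]
ee_rot: [0.001, 0.644, 0.765, -0.0]
contact_force: [0.9, -5.0, -0.6]
width: 0.0204
gripper_force: 88.5
```

Call:
{"op": "send_rows", "data": {
  "steps": [-1,0.1,0,0,0,-1,0.1,0,0,0,-1,0.1,0,0,0,-1,0.1,0,0,0]
}}

```text
clock: 16.1
position: [0.5714, -0.1291, 0.0231]
ee_rot: [0.001, 0.644, 0.765, 0.0]
contact_force: [1.4, -5.5, -0.4]
width: 0.0206
gripper_force: 88.5
```

```bash
python3 chk.py
```

```text
tip rack x mm 44.0 y -0.8 dyaw -0.09 z 0.0231 Fx -5.62 Fy -0.47 Fz -0.42 16.1
```

Past the nub's crest, with a steady drag of about 5.5 N. I'll continue gently.

Call:
{"op": "send_rows", "data": {
  "steps": [-1,0.1,0,0,0,-1,0.1,0,0,0,-1,0.1,0,0,0,-1,0.1,0,0,0,-1,0.1,0,0,0,-1,0.1,0,0,0,-1,0.1,0,0,0,-1,0.1,0,0,0]
}}

```text
clock: 16.9
position: [0.5695, -0.1205, 0.0228]
ee_rot: [0.0, 0.644, 0.765, 0.0]
contact_force: [2.7, -3.6, -1.3]
width: 0.0208
gripper_force: 88.5
```

Call:
{"op": "send_rows", "data": {
  "steps": [-1,0.1,0,0,0,-1,0.1,0,0,0,-1,0.1,0,0,0]
}}

```text
clock: 17.2
position: [0.569, -0.1175, 0.0228]
ee_rot: [0.0, 0.644, 0.765, 0.0]
contact_force: [3.3, -4.1, -0.9]
width: 0.0206
gripper_force: 88.5
```

Call:
{"op": "send_rows", "data": {
  "steps": [-1,0.1,0,0,0,-1,0.1,0,0,0,-1,0.1,0,0,0]
}}

```text
clock: 17.5
position: [0.5684, -0.1146, 0.0228]
ee_rot: [0.0, 0.644, 0.765, 0.0]
contact_force: [2.2, -3.2, -1.9]
width: 0.0207
gripper_force: 88.5
```

```bash
python3 chk.py
```

```text
tip rack x mm 58.8 y -0.4 dyaw -0.08 z 0.0228 Fx -3.54 Fy -1.62 Fz -1.86 17.5
```

Call:
{"op": "send_rows", "data": {
  "steps": [-1,0.1,0,0,0,-1,0.1,0,0,0,-1,0.1,0,0,0]
}}

```text
clock: 17.8
position: [0.5678, -0.1117, 0.0228]
ee_rot: [0.0, 0.644, 0.765, 0.0]
contact_force: [3.6, -3.1, -1.5]
width: 0.0207
gripper_force: 88.5
```

Call:
{"op": "send_rows", "data": {
  "steps": [-1,0.1,0,0,0,-1,0.1,0,0,0,-1,0.1,0,0,0]
}}

```text
clock: 18.1
position: [0.5673, -0.1087, 0.0228]
ee_rot: [0.0, 0.644, 0.765, -0.0]
contact_force: [2.9, -3.7, -1.2]
width: 0.0208
gripper_force: 88.5
```

Call:
{"op": "send_rows", "data": {
  "steps": [-1,0.1,0,0,0,-1,0.1,0,0,0,-1,0.1,0,0,0]
}}

```text
clock: 18.4
position: [0.5668, -0.1058, 0.0228]
ee_rot: [0.0, 0.644, 0.765, -0.0]
contact_force: [3.6, -2.9, -1.3]
width: 0.0211
gripper_force: 88.5
```

Call:
{"op": "send_rows", "data": {
  "steps": [-1,0.1,0,0,0,-1,0.1,0,0,0,-1,0.1,0,0,0]
}}

```text
clock: 18.7
position: [0.5663, -0.1028, 0.0228]
ee_rot: [0.0, 0.644, 0.765, -0.0]
contact_force: [2.5, -3.7, -0.7]
width: 0.0204
gripper_force: 88.5
```

Call:
{"op": "send_rows", "data": {
  "steps": [-1,0.1,0,0,0,-1,0.1,0,0,0,-1,0.1,0,0,0]
}}

```text
clock: 19.0
position: [0.5658, -0.0999, 0.0228]
ee_rot: [0.0, 0.644, 0.765, -0.0]
contact_force: [2.6, -3.0, -1.0]
width: 0.0206
gripper_force: 88.5
```

Call:
{"op": "send_rows", "data": {
  "steps": [-1,0.1,0,0,0,-1,0.1,0,0,0,-1,0.1,0,0,0]
}}

```text
clock: 19.3
position: [0.565, -0.0968, 0.0227]
ee_rot: [-0.0, 0.644, 0.765, -0.0]
contact_force: [2.6, -2.2, -0.8]
width: 0.0206
gripper_force: 88.5
```

Call:
{"op": "send_rows", "data": {
  "steps": [-1,0.1,0,0,0,-1,0.1,0,0,0,-1,0.1,0,0,0]
}}

```text
clock: 19.6
position: [0.5635, -0.0933, 0.0224]
ee_rot: [-0.001, 0.644, 0.765, -0.0]
contact_force: [0.0, 0.0, -1.4]
width: 0.0209
gripper_force: 88.4
```

```bash
python3 chk.py
```

```text
tip rack x mm 80.6 y 0.8 dyaw -0.03 z 0.0224 Fx 0.03 Fy -0.03 Fz -1.36 19.6
```

Past the nub, with the drag gone. Now I'll feel for the stop.

Call:
{"op": "send_rows", "data": {
  "steps": [-1,0.1,0,0,0,-1,0.1,0,0,0,-1,0.1,0,0,0,-1,0.1,0,0,0]
}}

```text
clock: 20.0
position: [0.5636, -0.0899, 0.0226]
ee_rot: [-0.0, 0.644, 0.765, -0.0]
contact_force: [0.0, -1.0, -0.5]
width: 0.0206
gripper_force: 88.4
```

Call:
{"op": "send_rows", "data": {
  "steps": [-1,0.1,0,0,0,-1,0.1,0,0,0,-1,0.1,0,0,0,-1,0.1,0,0,0]
}}

```text
clock: 20.4
position: [0.5634, -0.086, 0.0228]
ee_rot: [-0.0, 0.644, 0.765, -0.0]
contact_force: [-0.3, -1.0, -1.1]
width: 0.0206
gripper_force: 88.4
```

Call:
{"op": "send_rows", "data": {
  "steps": [-1,0.1,0,0,0,-1,0.1,0,0,0,-1,0.1,0,0,0,-1,0.1,0,0,0]
}}

```text
clock: 20.8
position: [0.5627, -0.0821, 0.0228]
ee_rot: [0.0, 0.644, 0.765, -0.0]
contact_force: [-0.2, -1.1, -1.5]
width: 0.0209
gripper_force: 88.4
```

Call:
{"op": "send_rows", "data": {
  "steps": [-1,0.1,0,0,0,-1,0.1,0,0,0,-1,0.1,0,0,0,-1,0.1,0,0,0]
}}

```text
clock: 21.2
position: [0.562, -0.0782, 0.0228]
ee_rot: [0.0, 0.644, 0.765, 0.0]
contact_force: [-0.2, -1.4, -0.3]
width: 0.0207
gripper_force: 88.4
```

Call:
{"op": "send_rows", "data": {
  "steps": [-1,0.1,0,0,0,-1,0.1,0,0,0,-1,0.1,0,0,0]
}}

```text
clock: 21.5
position: [0.5615, -0.0752, 0.0228]
ee_rot: [0.0, 0.644, 0.765, 0.0]
contact_force: [-0.4, -0.4, -2.1]
width: 0.0202
gripper_force: 88.4
```

Call:
{"op": "send_rows", "data": {
  "steps": [-1,0.1,0,0,0,-1,0.1,0,0,0,-1,0.1,0,0,0]
}}

```text
clock: 21.8
position: [0.5611, -0.0723, 0.0228]
ee_rot: [0.0, 0.644, 0.765, 0.0]
contact_force: [0.6, -0.1, -1.5]
width: 0.0209
gripper_force: 88.4
```

Call:
{"op": "send_rows", "data": {
  "steps": [-1,0.1,0,0,0,-1,0.1,0,0,0,-1,0.1,0,0,0]
}}

```text
clock: 22.1
position: [0.5606, -0.0693, 0.0228]
ee_rot: [0.0, 0.644, 0.765, 0.0]
contact_force: [-0.1, -0.4, -1.4]
width: 0.0208
gripper_force: 88.4
```

Call:
{"op": "send_rows", "data": {
  "steps": [-1,0.1,0,0,0,-1,0.1,0,0,0,-1,0.1,0,0,0]
}}

```text
clock: 22.4
position: [0.56, -0.0664, 0.0228]
ee_rot: [0.0, 0.644, 0.765, -0.0]
contact_force: [0.5, 0.1, -1.7]
width: 0.0206
gripper_force: 88.4
```

Call:
{"op": "send_rows", "data": {
  "steps": [-1,0.1,0,0,0,-1,0.1,0,0,0,-1,0.1,0,0,0]
}}

```text
clock: 22.7
position: [0.5598, -0.064, 0.023]
ee_rot: [0.001, 0.644, 0.765, -0.0]
contact_force: [0.6, -2.8, -1.0]
width: 0.0209
gripper_force: 88.4
```

Call:
{"op": "send_rows", "data": {
  "steps": [-1,0.1,0,0,0,-1,0.1,0,0,0,-1,0.1,0,0,0]
}}

```text
clock: 23.0
position: [0.5598, -0.062, 0.0232]
ee_rot: [0.002, 0.643, 0.766, -0.001]
contact_force: [0.4, -7.3, -0.7]
width: 0.0208
gripper_force: 88.6
```

```bash
python3 chk.py
```

```text
tip rack x mm 112.0 y -1.0 dyaw 0.01 z 0.0232 Fx -7.24 Fy 0.91 Fz -0.7 23.0
```

Stop found, with the force at 7.2 N and rising. I'll ease up towards 10 N.

Call:
{"op": "send_rows", "data": {
  "steps": [-1,0.1,0,0,0,-1,0,0,0,0]
}}

```text
clock: 23.2
position: [0.5598, -0.0615, 0.0233]
ee_rot: [0.002, 0.643, 0.766, -0.001]
contact_force: [-0.2, -8.0, -0.9]
width: 0.0207
gripper_force: 88.6
```

```bash
python3 chk.py
```

```text
tip rack x mm 112.6 y -1.1 dyaw 0.02 z 0.0233 Fx -7.81 Fy 1.62 Fz -0.89 23.2
```

Call:
{"op": "send_rows", "data": {
  "steps": [-1,0.1,0,0,0,-1,0,0,0,0,-1,0,0,0,0]
}}

```text
clock: 23.5
position: [0.5599, -0.0609, 0.0234]
ee_rot: [0.002, 0.643, 0.766, -0.001]
contact_force: [0.7, -8.0, 0.3]
width: 0.0205
gripper_force: 88.6
```

Call:
{"op": "send_rows", "data": {
  "steps": [-1,0.05,0,0,0,-1,0,0,0,0]
}}

```text
clock: 23.7
position: [0.5599, -0.0608, 0.0235]
ee_rot: [0.003, 0.643, 0.766, -0.001]
contact_force: [1.5, -9.2, 0.2]
width: 0.0206
gripper_force: 88.6
```

Call:
{"op": "send_rows", "data": {
  "steps": [-1,0,0,0,0,-1,0,0,0,0]
}}

```text
clock: 23.9
position: [0.5599, -0.0608, 0.0235]
ee_rot: [0.003, 0.643, 0.766, -0.001]
contact_force: [0.8, -10.1, 1.2]
width: 0.0205
gripper_force: 88.6
```

```bash
python3 chk.py
```

```text
tip rack x mm 113.2 y -1.3 dyaw 0.05 z 0.0235 Fx -10.14 Fy 0.96 Fz 1.15 23.9
```

Call:
{"op": "send_rows", "data": {
  "steps": [-1,0,0,0,0,-1,0,0,0,0,-1,0,0,0,0,-1,0,0,0,0,-1,0,0,0,0]
}}

```text
clock: 24.4
position: [0.5599, -0.0608, 0.0235]
ee_rot: [0.003, 0.643, 0.766, -0.001]
contact_force: [1.2, -9.3, 0.3]
width: 0.0205
gripper_force: 88.6
```

Call:
{"op": "send_rows", "data": {
  "steps": [-1,0,0,0,0,-1,0,0,0,0,-1,0,0,0,0,-1,0,0,0,0,-1,0,0,0,0]
}}

```text
clock: 24.9
position: [0.5599, -0.0608, 0.0235]
ee_rot: [0.003, 0.643, 0.766, -0.001]
contact_force: [1.5, -9.9, 0.5]
width: 0.0206
gripper_force: 88.6
```

Call:
{"op": "send_rows", "data": {
  "steps": [-1,0,0,0,0,-1,0,0,0,0,-1,0,0,0,0,-1,0,0,0,0,-1,0,0,0,0]
}}

```text
clock: 25.4
position: [0.5599, -0.0608, 0.0235]
ee_rot: [0.003, 0.643, 0.766, -0.001]
contact_force: [0.7, -9.7, 0.4]
width: 0.0211
gripper_force: 88.6
```

Held for over 1.5 s at about 9.8 N. I'll withdraw straight back.

Call:
{"op": "send_rows", "data": {
  "steps": [-1,-0.3,0,0,0,-1,-0.5,0,0,0,-1,-1.2,0,0,0,-1,-2.2,0,0,0,-1,-2.2,0,0,0,-1,-2.2,0,0,0,-1,-2.2,0,0,0,-1,-2.2,0,0,0,-1,-2.2,0,0,0,-1,-2.2,0,0,0,-1,-2.2,0,0,0,-1,-2.2,0,0,0]
}}

```text
clock: 26.6
position: [0.596, -0.2745, 0.0227]
ee_rot: [-0.0, 0.644, 0.765, 0.0]
contact_force: [0.1, 0.0, -1.9]
width: 0.0207
gripper_force: 88.4
```

Call:
{"op": "send_rows", "data": {
  "steps": [-1,0,0,0,0,-1,0,0,-2,0,-1,0,0,-3,0,-1,0,0,-2,0,-1,0,0,0,0]
}}

```text
clock: 27.1
position: [0.5978, -0.2737, 0.0961]
ee_rot: [0.003, 0.644, 0.765, 0.001]
contact_force: [0.4, -0.3, -1.0]
width: 0.0205
gripper_force: 88.4
```

```bash
python3 chk.py
python3 - <<'E'
from chk import *
q=p["pad"]; L=lambda x,y:(q[0]+np.cos(q[2])*x-np.sin(q[2])*y,q[1]+np.sin(q[2])*x+np.cos(q[2])*y)
x,y=L(-.09,0); print(x,y); to(x,y,q[2]); 
im=get_image("top"); o=cv2.resize(im["color"][185:285,230:430],None,fx=4,fy=4,interpolation=cv2.INTER_CUBIC); cv2.imwrite("pics/w.png",o[:,:,::-1])
E
```

```text
tip rack x mm -103.1 y -1.9 dyaw -0.06 z 0.0961 Fx -0.37 Fy -0.36 Fz -1.01 27.1
tip rack x mm -103.1 y -1.9 dyaw -0.06 z 0.0961 Fx -0.37 Fy -0.36 Fz -1.01 27.1
0.4535476795426998 -0.3462806233709023
pos [ 0.5978 -0.2737  0.0961] alpha 99.85 roll 95.62 xy now-frame [ -4.68 -15.45] after-roll frame [-14.92   6.17] F [ 0.42 -0.3  -1.01] w 0.0205 t 27.1
```

View pics/w.png

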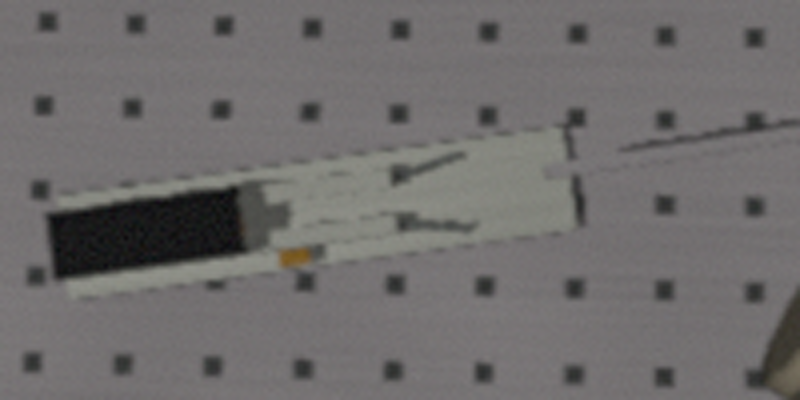

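The carrier has stayed under the hood and the channel and apron are empty, with the tip clear at (550,170). I'll take the stick back to the pad.

Call:
{"op": "send_rows", "data": {
  "steps": [-1,-1.2,-3.9,0,0,-1,-1.2,-3.9,0,0,-1,-1.2,-3.9,0,0,-1,-1.1,-3.7,0,0,-1,0,0,0,0,-1,0,0,0,0]
}}

```text
clock: 27.75
position: [0.4509, -0.3451, 0.0915]
ee_rot: [-0.001, 0.645, 0.765, 0.0]
contact_force: [-0.6, -0.2, -1.3]
width: 0.0204
gripper_force: 88.8
```

Call:
{"op": "send_rows", "data": {
  "steps": [-1,0,0,0,8,-1,0,0,0,8,-1,0,0,0,8,-1,0,0,0,8,-1,0,0,0,8,-1,0,0,0,8,-1,0,0,0,8,-1,0,0,0,8,-1,0,0,0,8,-1,0,0,0,8,-1,0,0,0,8,-1,0,0,0,7.6]
}}

```text
clock: 28.95
position: [0.4532, -0.3443, 0.0919]
ee_rot: [-0.001, 0.999, 0.035, -0.0]
contact_force: [-0.1, -1.0, -1.4]
width: 0.0204
gripper_force: 88.7
```

Call:
{"op": "send_rows", "data": {
  "steps": [-1,0,0,0,0,-1,0,0,0,0]
}}

```text
clock: 29.15
position: [0.4528, -0.3448, 0.0922]
ee_rot: [-0.0, 0.999, 0.039, -0.0]
contact_force: [0.2, 0.9, -1.3]
width: 0.0207
gripper_force: 88.7
```

Run:
```python
from h import *
to(.4535,-.3463,np.load("pose.npz")["pad"][2])
```

```text
pos [ 0.4528 -0.3448  0.0922] alpha 4.47 roll 0.24 xy now-frame [0.06 0.16] after-roll frame [0.06 0.16] F [ 0.19  0.89 -1.26] w 0.0207 t 29.15
```

Call:
{"op": "send_rows", "data": {
  "steps": [-1,0,0,2,0,-1,0,0,3,0,-1,0,0,2,0,-1,0,0,0.5,0,-1,0,0,0,0,-1,0,0,0,0]
}}

```text
clock: 29.75
position: [0.4529, -0.346, 0.0186]
ee_rot: [0.001, 0.999, 0.037, 0.001]
contact_force: [0.4, 0.1, -0.5]
width: 0.0205
gripper_force: 88.7
```

Call:
{"op": "send_rows", "data": {
  "steps": [-1,0,0,0.15,0,-1,0,0,0.15,0,-1,0,0,0,0]
}}

```text
clock: 30.05
position: [0.4523, -0.3456, 0.0153]
ee_rot: [0.0, 0.999, 0.037, 0.0]
contact_force: [0.3, 0.1, -1.5]
width: 0.0206
gripper_force: 88.7
```

Call:
{"op": "send_rows", "data": {
  "steps": [-1,0,0,0.15,0,-1,0,0,0,0,-1,0,0,0,0]
}}

```text
clock: 30.35
position: [0.4521, -0.3455, 0.0133]
ee_rot: [0.0, 0.999, 0.037, -0.0]
contact_force: [-0.9, 0.1, -2.0]
width: 0.0205
gripper_force: 88.7
```

Call:
{"op": "send_rows", "data": {
  "steps": [-1,0,0,0.15,0,-1,0,0,0,0,-1,0,0,0,0]
}}

```text
clock: 30.65
position: [0.4521, -0.3455, 0.0118]
ee_rot: [0.0, 0.999, 0.037, -0.0]
contact_force: [0.5, 0.7, -1.5]
width: 0.0207
gripper_force: 88.7
```

Call:
{"op": "send_rows", "data": {
  "steps": [-1,0,0,0.1,0,-1,0,0,0,0,-1,0,0,0,0]
}}

```text
clock: 30.95
position: [0.4522, -0.3456, 0.0115]
ee_rot: [0.0, 0.999, 0.037, 0.0]
contact_force: [-1.2, 0.8, 6.3]
width: 0.0204
gripper_force: 89.5
```

It has landed on the pad (+6 N). I'll release and rise.

Call:
{"op": "send_rows", "data": {
  "steps": [-0.3,0,0,0,0,0,0,0,0,0,0.5,0,0,0,0,1,0,0,0,0,1,0,0,0,0,1,0,0,0,0,1,0,0,0,0,1,0,0,-1,0,1,0,0,-3,0,1,0,0,-4,0,1,0,0,-4,0,1,0,0,0,0]
}}

```text
clock: 32.15
position: [0.4553, -0.3484, 0.1375]
ee_rot: [0.005, 0.999, 0.037, 0.005]
contact_force: [0.4, 0.5, 0.6]
width: 0.0854
gripper_force: 0.0
```

Call:
{"op": "send_rows", "data": {
  "steps": [1,-3,2,-2,0,1,-3,3,-2,0,1,-3,3,0,0,1,-2,3,0,0,1,0,0,0,0,1,0,0,0,0]
}}

```text
clock: 32.75
position: [0.3499, -0.4633, 0.1705]
ee_rot: [-0.001, 0.999, 0.036, -0.0]
contact_force: [0.1, -0.6, 0.1]
width: 0.0854
gripper_force: 0.0
```

Run:
```python
from fit import *
p=np.load("pose.npz");t=get_image("top"); s=get_image("side"); st=get_state(); print(st["position"],st["width"],st["contact_force"].round(1))
for k,I in(("top",[t]),("both",[t,s])):
    q=fit(I,stick,[.453,-.3455,.074],.003); print(k,q.round(4),np.degrees(q[2]).round(2))
im0=dict(np.load("top0.npz"))
a=t["color"][100:300,90:500]; b=s["color"][90:360,200:460]
o=np.zeros((600,800,3),np.uint8); A=cv2.resize(a,None,fx=1.2,fy=1.2);B=cv2.resize(b,None,fx=1.2,fy=1.2); o[:A.shape[0],:A.shape[1]]=A;o[250:250+B.shape[0],:B.shape[1]]=B
Z=cv2.resize(t["color"][180:295,425:490],None,fx=4,fy=4,interpolation=cv2.INTER_CUBIC); o[:460,500:760]=Z
cv2.imwrite("pics/end.png",cv2.convertScaleAbs(o[:,:,::-1],alpha=1.3))
```

```text
[ 0.3507884  -0.46216725  0.17049432] 0.08568722857311148 [-0.1  0.1  0.7]
top [ 0.45   -0.3453  0.0779] 4.46
both [ 0.4523 -0.3457  0.0811] 4.65
```

View pics/end.png

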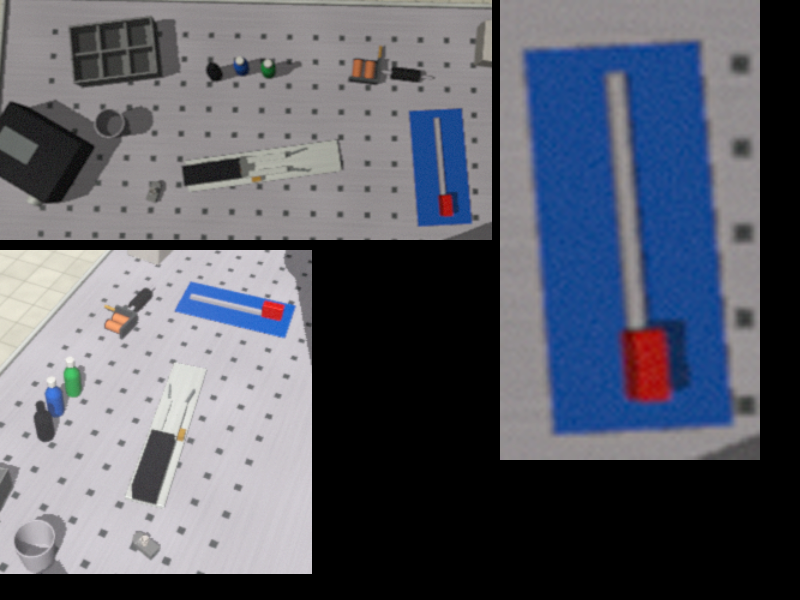

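The stick lies flat inside the pad (zoom 605–670, 70–400), everything else is in place, and the gripper is clear.

```bash
python3 -c "from rig import sign_off; print(sign_off())"
```

```text
the job is handed in; nothing more can be done
None
```

The job is handed in: the stick fed the carrier past the nub to the hidden stop and leaned on it at about 9.8 N for over 1.5 s. The stick was then drawn out and laid flat on the blue pad at about 33 s, with nothing else disturbed.

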